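# Load the last board into the burn-in rack

## Robot

A 7-joint arm with a two-finger parallel gripper is mounted at the origin on a cart in front of the work surface, level with it; the furniture and walls round the work are solid. World frame = base frame: x ahead of the robot, y to its left, z up, the work surface at z = 0. Lengths are in m, angles in rad, forces in N, time in s.
With the tool pointing down it reaches from about 0.4 to 0.9 m from the base axis. Payload 5.5 kg.
Tool frame: the origin (TCP) lies midway between the tips of the shut fingers; the grasp point (between the pads) lies 19 mm behind it; z points along the fingers, y is the line along which they close (so a half turn about z gives the same grasp; the last joint's range is limited). The gripper opens to 85 mm and grips with 20 to 120 N. Pads are 22 mm wide; open, the fingers measure 114 mm over their backs; the gripper's body (76 mm by 85 mm) begins 54 mm behind the grasp point. The pads swing forward as they close: fully open they stand 13 mm farther back than shut.
Start: joints at [1.606, 0.501, -0.427, 1.55, 0.221, 1.138, -0.21], TCP at [0.147, -0.633, 0.231] pointing down, gripper open.
Joint ranges: [-2.88, 2.88], [-0.31, 2.03], [-1.54, 1.56], [0.2, 2.42], [-1.41, 4.55], [0.19, 2.02], [-2.57, 2.57]. Speed limits (rad/s): [2.57, 2.57, 3.14, 3.14, 3.14, 3.14, 3.14].

## Interface

Orientations are given as a 3x3 rotation matrix whose columns are the frame's x, y, z axes.
In Python, from rig import robot gives the robot as it stands. Calls block until the motion is done:
- robot.move_ptp(position, orientation): joint-space move of the TCP to a pose.
- robot.move_straight(position, frame=None, feed=0.15, max_force=None): straight line of the TCP; frame=None keeps the orientation; feed is the mean speed in m/s. With max_force (N) it stops when the force on the tool has changed by that much, and returns True; else False.
- robot.move_j(angles): joint-space move.
- robot.move_gripper(opening): finger opening in m; the grip force is fixed at half the most; returns when the fingers have stopped.
- robot.wait(seconds).
- robot.inverse_kinematics(position, orientation): joint angles nearest the present ones, or None.
- robot.state(): the state.
- robot.get_image(name): name is "scene" or "top" or "wrist"; returns the picture (400x640x3 uint8, red, green, blue); there is no depth.
- robot.calibration(name): a dict with "mtx" (3x3 intrinsics, pixels), "origin" and "attitude" of the camera in the world. Camera axes: x right, y up, looking along -z (the intrinsics and any distortion apply to the point x, -y, -z); pixel columns grow to the right and rows downward; lengths in m; the calibration is good to about 2 mm. The wrist camera is an equidistant fisheye: a pixel r from the principal point sees the ray r / f radians off the axis. A picture is of the moment at which its call begins: read the wrist's pose just before it. calibration takes no time and is no camera call; for the wrist camera it gives the pose at the moment of the call.
A pose or a line that the arm cannot do raises robot.Unreachable and nothing moves.
- robot.close_job(): hands the job in; it is judged then, once.
The state is a dict: "time_s": time; "joints": joint angles; "joint_vel": joint speeds; "joint_torque": joint torques, N m; "tcp_pos": TCP position; "tool_rot": TCP orientation; "wrist_force": force on the tool from outside, world axes, zero at the start; "torque": the same for the moment, N m; "gripper_width": finger opening in m; "gripper_force": force on a finger pad.
Only numpy, scipy, OpenCV 4.12 (cv2) and the standard library are available. Lean on these libraries where they do the work, as an engineer would, in place of code of your own. Each camera call takes 0.05 s, during which the arm holds its last target. There are 200 camera calls.

## Task

Complete the burn-in rack: swing its hold-down bail forward, take the carrier with the board on it (not the bare one) from the storage stand and slide it down the guides of the rack's empty slot until it is fully home in its contacts, lowering it rather than letting it drop. Then swing the bail back shut over all the carriers, leaving the other carriers and the things on the bench where they are.

Things in the scene. Friction and masses are not known exactly. Their poses are not given: they have to be found in the camera images.
- rack: Burn-in rack, fixed: aluminium base 192 x 262 mm with four alike slots side by side along y at 52 mm pitch (y = +78, +26, -26, -78 mm) and a swing-over hold-down bail. Origin: on the bench under the middle of the slots; x away from the robot (front = -x), z up; the slots stand on the base's top, 12 mm up.
- bail (a joint): Hinge of the hold-down bail (a round bar along the rack's y, 236 mm, on two side arms of 53 mm radius), rad. 0 = shut: bar 2 to 3 mm above the front shoulders of seated carriers (blocked by one that stands proud). 1.6 = open, swung forward to the robot. It passes its highest point at 0.75 and falls by its weight to either stop.
- bail_grip (a point): Centre of the black sleeve on the middle of the bail's bar (12 mm in diameter, 34 mm long along the rack's y). Moves with the bail; 110 mm above the bench when shut.
- bail_hinge (a point): Middle of the bail's hinge line, which runs along the rack's y, 92 mm in front (-x) of the rack's origin and 72 mm above the bench.
- carrier_new: Carrier with a board, waiting in the stand. Upright aluminium plate 140 (x) x 4 (y) mm, z 16..86 mm; below it a contact tongue 4 mm thick, off-centre (x -9..+41 mm), so it fits one way round only. The board (105 x 40 mm) is on the +y face, its parts reach y = +30 mm at z 31..71 mm. Origin: middle of the plate at the level of the tongue's lower edge; x along the plate, z up.
- new_grip (a point): Centre of the waiting carrier's grip: a black bar 52 (x) x 14 (y) x 28 (z) mm in the middle of the plate's top edge, 96 mm above the carrier's origin. Pinch it across its 14 mm. The plate's top edge is free either side of it, as a shoulder.
- slot_1: Slot of the rack (order along the rack varies; empty if no carrier is at it): two white guides at x = +-68 mm, grooves 6 mm wide for the plate's edges, flared tops 78 mm up; a contact block on the floor (top 18 mm up) grips the tongue's last 15 mm: press with 10 to 20 N. Origin: middle, on the base. Seated: carrier's axes along the slot's, its origin 4 mm above, within 1.5 mm in x, y.
- slot_2: Another slot of the rack, the same as slot_1; their order along the rack varies. Empty if no carrier is at it.
- slot_3: Another slot of the rack, the same as slot_1; their order along the rack varies. Empty if no carrier is at it.
- slot_4: Another slot of the rack, the same as slot_1; their order along the rack varies. Empty if no carrier is at it.
- carrier_a: Carrier with a board, the same as carrier_new, already seated in one of the rack's slots.
- carrier_b: Carrier with a board, the same as carrier_new, already seated in one of the rack's slots.
- carrier_c: Carrier with a board, the same as carrier_new, already seated in one of the rack's slots.
- carrier_bare: Bare carrier: the same plate, tongue and grip as carrier_new but no board on it; waits in the other place of the stand.
- stand: Storage stand, fixed: black plastic base 176 x 122 mm with two slotted combs 57 mm tall; two places at y = +29 and -29 mm, loose fit. Which place holds which carrier varies. Origin: on the bench under its middle; x along the carriers' plates, z up.
- marker: Marker pen, 135 mm, lying on the bench. A bystander.
- cutters: Side cutters, 143 mm, lying on the bench. A bystander.
- driver: Screwdriver, 202 mm, lying on the bench. A bystander.
- coil_a: Yellow and black transformer, 39 x 38 x 28 mm. A bystander.
- coil_b: Yellow and black transformer, 34 x 33 x 24 mm. A bystander.
- tape: Roll of masking tape, 100 mm across, 25 mm high, lying flat. A bystander.

How it is judged:
On the way, in this order (a step that is already met when the one before it is completed fails the run):
1. the hold-down bail is swung open (value of joint bail above 1.2 rad), for 0.2 s.
2. the carrier with the board is fully home in the empty slot, the bail still open (((x of carrier_new in the frame of slot_1 between -0.004 and 0.004 m and y of carrier_new in the frame of slot_1 between -0.004 and 0.004 m and z of carrier_new in the frame of slot_1 below 0.0065 m and angle between carrier_new's own z axis and vertical below 0.08 rad) or (x of carrier_new in the frame of slot_2 between -0.004 and 0.004 m and y of carrier_new in the frame of slot_2 between -0.004 and 0.004 m and z of carrier_new in the frame of slot_2 below 0.0065 m and angle between carrier_new's own z axis and vertical below 0.08 rad) or (x of carrier_new in the frame of slot_3 between -0.004 and 0.004 m and y of carrier_new in the frame of slot_3 between -0.004 and 0.004 m and z of carrier_new in the frame of slot_3 below 0.0065 m and angle between carrier_new's own z axis and vertical below 0.08 rad) or (x of carrier_new in the frame of slot_4 between -0.004 and 0.004 m and y of carrier_new in the frame of slot_4 between -0.004 and 0.004 m and z of carrier_new in the frame of slot_4 below 0.0065 m and angle between carrier_new's own z axis and vertical below 0.08 rad)) and value of joint bail above 1 rad), for 0.2 s.
At the end, for the whole second after the job is handed in: The carrier from the stand is seated in the rack's empty slot (within 4 mm in x and y and 2.5 mm of its seated height, upright within 0.08 rad) and at rest, the bail is shut (under 0.07 rad), the three other loaded carriers are within 6 mm of where they were and the bare one within 20 mm (((x of carrier_new in the frame of slot_1 between -0.004 and 0.004 m and y of carrier_new in the frame of slot_1 between -0.004 and 0.004 m and z of carrier_new in the frame of slot_1 below 0.0065 m and angle between carrier_new's own z axis and vertical below 0.08 rad) or (x of carrier_new in the frame of slot_2 between -0.004 and 0.004 m and y of carrier_new in the frame of slot_2 between -0.004 and 0.004 m and z of carrier_new in the frame of slot_2 below 0.0065 m and angle between carrier_new's own z axis and vertical below 0.08 rad) or (x of carrier_new in the frame of slot_3 between -0.004 and 0.004 m and y of carrier_new in the frame of slot_3 between -0.004 and 0.004 m and z of carrier_new in the frame of slot_3 below 0.0065 m and angle between carrier_new's own z axis and vertical below 0.08 rad) or (x of carrier_new in the frame of slot_4 between -0.004 and 0.004 m and y of carrier_new in the frame of slot_4 between -0.004 and 0.004 m and z of carrier_new in the frame of slot_4 below 0.0065 m and angle between carrier_new's own z axis and vertical below 0.08 rad)) and value of joint bail below 0.07 rad and linear speed of carrier_new below 0.02 m/s and distance of each of carrier_a, carrier_b, carrier_c from where it was at the start of the episode below 0.006 m and distance of carrier_bare from where it was at the start of the episode below 0.02 m); the robot touches nothing.
It fails at once if the carrier is dropped down the guides (faster than 0.4 m/s inside the slot) ((horizontal distance between carrier_new and slot_1 below 0.012 m and z of carrier_new in the frame of slot_1 below 0.07 m and linear speed of carrier_new above 0.4 m/s) or (horizontal distance between carrier_new and slot_2 below 0.012 m and z of carrier_new in the frame of slot_2 below 0.07 m and linear speed of carrier_new above 0.4 m/s) or (horizontal distance between carrier_new and slot_3 below 0.012 m and z of carrier_new in the frame of slot_3 below 0.07 m and linear speed of carrier_new above 0.4 m/s) or (horizontal distance between carrier_new and slot_4 below 0.012 m and z of carrier_new in the frame of slot_4 below 0.07 m and linear speed of carrier_new above 0.4 m/s)).
It fails at once if a carrier already in the rack is pulled out or shifted by more than 15 mm (distance of any of carrier_a, carrier_b, carrier_c from where it was at the start of the episode above 0.015 m).
It fails at once if the bare carrier is moved by more than 30 mm (distance of carrier_bare from where it was at the start of the episode above 0.03 m).
It fails at once if a bystander on the bench is moved by more than 30 mm (distance of any of marker, cutters, driver, coil_a, coil_b, tape from where it was at the start of the episode above 0.03 m).
It also fails if it takes over 67 s, if anything falls off the work surface, if the arm or the gripper's body presses on something with over 40 N, if the wrist force passes 120 N, or if a joint passes its speed limit or range.

## Working session

There is one attempt and no reset: what is moved stays moved. The work goes in short steps, each a Python script; the robot and the scene stay as the last script left them, time stands still between calls to the robot, and variables do not carry over. Pictures are saved under pics/ and viewed, at most 11 in all, crops included, and the job is handed in when it is done.

```bash
ls; mkdir -p pics; python3 - <<'E'
from rig import robot
import cv2
for n in("scene","top"):
    cv2.imwrite(f"pics/{n}0.png",robot.get_image(n)[:,:,::-1]); print(n,robot.calibration(n))
print(robot.state())
E
```

```text
pics
scene {'mtx': array([[377.38435765,   0.        , 322.48025433],
       [  0.        , 377.38435765, 199.91941893],
       [  0.        ,   0.        ,   1.        ]]), 'origin': array([-0.03874975,  0.27111724,  0.74771918]), 'attitude': array([[-0.41470752,  0.68414575, -0.59996856],
       [-0.90985321, -0.30191104,  0.28463461],
       [ 0.01359443,  0.66392343,  0.74767698]])}
top {'mtx': array([[494.03644478,   0.        , 324.45898916],
       [  0.        , 494.03644478, 194.69909708],
       [  0.        ,   0.        ,   1.        ]]), 'origin': array([0.43601211, 0.02159131, 1.21313328]), 'attitude': array([[ 0.00955512,  0.99814245, -0.06016932],
       [-0.99957978,  0.01118106,  0.02674429],
       [ 0.02736736,  0.0598885 ,  0.99782984]])}
{'time_s': 0.1, 'joints': array([ 1.60619229,  0.50175623, -0.4267672 ,  1.55134857,  0.22081529,
        1.13831188, -0.21030288]), 'joint_vel': array([ 0.00139747, -0.0021698 , -0.00026597, -0.00184642, -0.00119452,
        0.00079956,  0.00197492]), 'joint_torque': array([-1.13194677e-02, -5.70802402e+01, -5.83875507e+00, -2.81743544e+01,
        1.04558235e-02,  5.48213400e-03, -2.21412478e-05]), 'tcp_pos': array([ 0.14658485, -0.63260894,  0.23035688]), 'tool_rot': array([[ 9.74160809e-01,  2.25855214e-01, -3.74232844e-04],
       [ 2.25855523e-01, -9.74159270e-01,  1.73191458e-03],
       [ 2.65995440e-05, -1.77168586e-03, -9.99998430e-01]]), 'wrist_force': array([-0.84371493, -0.2462263 , -0.83939753]), 'torque': array([ 0.00779842, -0.00703516, -0.00782325]), 'gripper_force': 0.0, 'gripper_width': 0.08521559317979994}
```

View pics/top0.png

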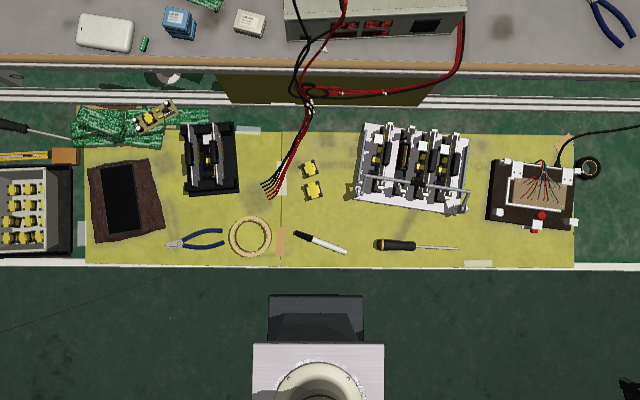

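View pics/scene0.png

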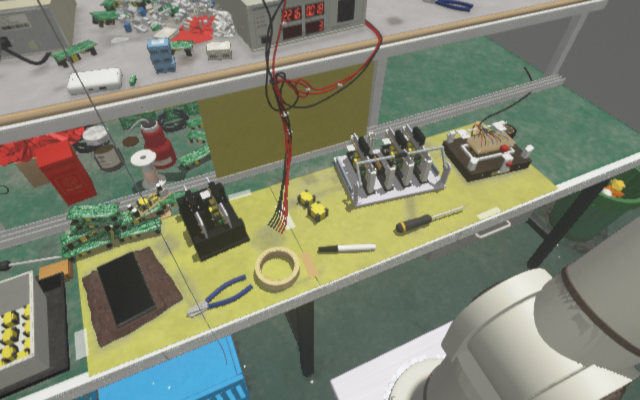

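The top view shows the stand at about (210,158) and the rack at about (413,168) with the bail shut along its front (360,177)-(468,190). I'll enlarge both.

```bash
python3 - <<'E'
import cv2,numpy as np
a=cv2.imread("pics/top0.png")
r=cv2.resize(a[115:220,345:480],None,fx=4.4,fy=4.4,interpolation=cv2.INTER_CUBIC)
s=cv2.resize(a[115:200,175:245],None,fx=2.8,fy=2.8,interpolation=cv2.INTER_CUBIC)
o=np.zeros((r.shape[0],r.shape[1]+s.shape[1],3),np.uint8);o[:,:r.shape[1]]=r;o[:s.shape[0],r.shape[1]:]=s
print(r.shape,s.shape)
cv2.imwrite("pics/crop0.png",o)
E
```

```text
(462, 594, 3) (238, 196, 3)
```

View pics/crop0.png

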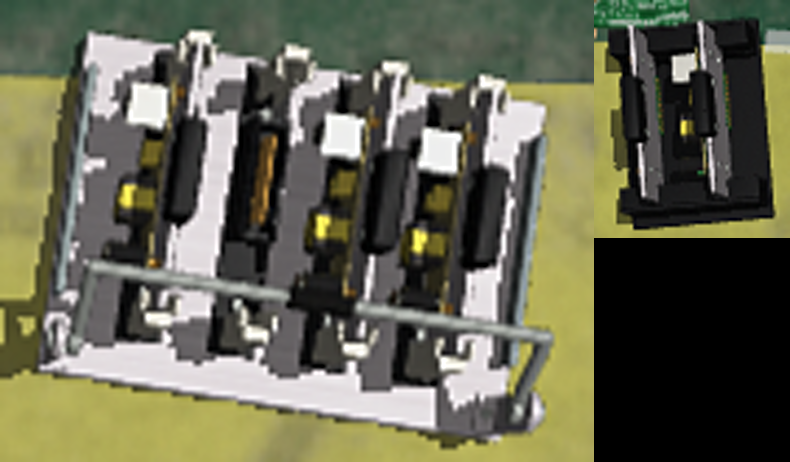

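Slot order from the left (+y): carrier, EMPTY (rack y=+26, orange contact showing), carrier, carrier with the sleeve near crop (323,292). In the stand the right-hand (-y) carrier has the board (yellow parts on its left), the left one is bare. I'll fit rough poses and go over the rack for a closer look.

```bash
cat > h.py <<'E'
import numpy as np, cv2
from rig import robot
def pix2w(cal,uv,z):
    K,o,R=cal["mtx"],np.array(cal["origin"]),np.array(cal["attitude"])
    d=np.array([(uv[0]-K[0,2])/K[0,0],(uv[1]-K[1,2])/K[1,1]])
    if cal.get("fish"):
        r=np.hypot(*d); d3=np.array([d[0]/r*np.sin(r),-d[1]/r*np.sin(r),-np.cos(r)])
    else: d3=np.array([d[0],-d[1],-1])
    w=R@d3; return o+w*(z-o[2])/w[2]
def w2pix(cal,p):
    K,o,R=cal["mtx"],np.array(cal["origin"]),np.array(cal["attitude"])
    c=R.T@(np.asarray(p)-o); x,y,z=c[0],-c[1],-c[2]
    if cal.get("fish"):
        s=np.hypot(x,y); t=np.arctan2(s,z); u=np.array([x,y])/s*t
    else: u=np.array([x,y])/z
    return u*[K[0,0],K[1,1]]+[K[0,2],K[1,2]]
def snap(path,name="wrist"):
    cal=dict(robot.calibration(name)); im=robot.get_image(name)[:,:,::-1].copy()
    if name=="wrist": cal["fish"]=True
    cv2.imwrite(path,im); np.save(path[:-4]+".npy",cal,allow_pickle=True); return cal,im
def load(path): return np.load(path[:-4]+".npy",allow_pickle=True).item()
def down(yaw):  # tool y axis (closing line) along world angle yaw, tool z down
    y=np.array([np.cos(yaw),np.sin(yaw),0]); z=np.array([0,0,-1.]); return np.c_[np.cross(y,z),y,z]
E
python3 - <<'E'
from h import *
c=dict(robot.calibration("top"))
k=lambda u,v:(345+u/4.4,115+v/4.4); s=lambda u,v:(175+(u-594)/2.8,115+v/2.8)
P=lambda n,p,z:print(n,pix2w(c,p,z).round(4))
P("barL",k(90,266),.11);P("barR",k(548,333),.11);P("sleeve",k(323,292),.11)
for q in((185,170),(385,200),(485,217)):P("grip",k(*q),.126)
P("new",s(703,103),.12);P("bare",s(634,106),.12)
P("new rear",s(709,27),.096);P("new front",s(714,198),.096)
P("wire",(268,195),.02);P("wiretop",(300,105),.3);P("coils",(312,190),.02);P("coils",(308,168),.02)
P("device",(500,165),.08)
print(robot.calibration("wrist"))
E
```

```text
barL [ 0.5469 -0.0998  0.11  ]
barR [ 0.5153 -0.3355  0.11  ]
sleeve [ 0.535  -0.2194  0.11  ]
grip [ 0.5946 -0.1459  0.126 ]
grip [ 0.5807 -0.2476  0.126 ]
grip [ 0.5727 -0.2986  0.126 ]
new [0.5944 0.2382 0.12  ]
bare [0.5913 0.2923 0.12  ]
new rear [0.6601 0.2395 0.096 ]
new front [0.521  0.2323 0.096 ]
wire [0.5057 0.1259 0.02  ]
wiretop [0.6586 0.0445 0.3   ]
coils [0.519  0.0199 0.02  ]
coils [0.5724 0.0302 0.02  ]
device [ 0.5782 -0.4172  0.08  ]
{'mtx': array([[309.70691629,   0.        , 317.71202945],
       [  0.        , 309.70691629, 200.79977247],
       [  0.        ,   0.        ,   1.        ]]), 'origin': array([ 0.21173113, -0.61763003,  0.37258043]), 'attitude': array([[ 0.22560527,  0.93975342,  0.25683803],
       [-0.97421777,  0.21800707,  0.05807461],
       [-0.00141669, -0.26331811,  0.96470802]])}
```

```bash
python3 - <<'E'
from h import *
for y in(-.138,-.138+np.pi,np.pi/2-.138,-np.pi/2-.138):
    q=robot.inverse_kinematics([.535,-.219,.27],down(y)); print(y,None if q is None else np.round(q,2))
for y in(np.pi/2+.055,-np.pi/2+.055):
    q=robot.inverse_kinematics([.594,.238,.27],down(y)); print(y,None if q is None else np.round(q,2))
robot.move_straight([.147,-.633,.32])
robot.move_ptp([.535,-.219,.27],down(-.138))
snap("pics/w1.png"); print(robot.state()["tcp_pos"],robot.state()["time_s"])
E
```

```text
-0.138 [ 1.09  0.48 -1.01  1.68  0.43  1.22 -0.15]
3.003592653589793 [-0.45  0.49  1.09  1.73 -0.46  1.21 -2.52]
1.4327963267948967 [ 1.16  0.53 -1.12  1.68  0.5   1.25  1.36]
-1.7087963267948965 [ 0.9   0.39 -0.71  1.69  0.27  1.17 -1.59]
1.6257963267948965 [ 0.37  0.78 -1.3   1.52  0.75  1.42  0.65]
-1.5157963267948966 [-0.27  0.42 -0.21  1.54  0.09  1.19 -2.01]
[ 0.5345296  -0.22082915  0.26986501] 2.9417
```

View pics/w1.png

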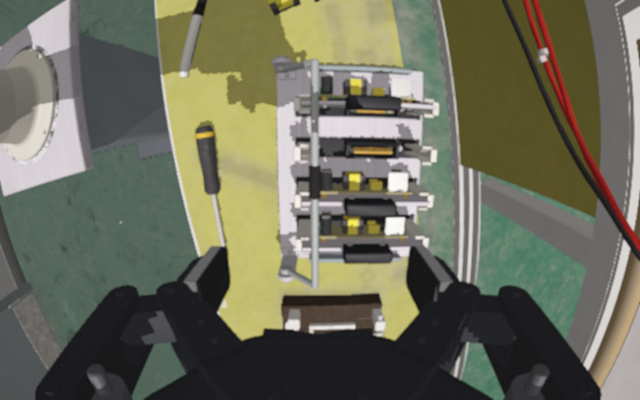

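Wrist view: sleeve at (315,181), bar ends about (315,62) and (314,286), grip tops at (372,103), (369,207), (367,254), empty slot contact at (372,150). Fitting the rack pose on both cameras together.

```bash
cat > fit.py <<'E'
from h import *
from scipy.optimize import least_squares
def place(p,m): # p=(x,y,yaw), m model point
    c,s=np.cos(p[2]),np.sin(p[2]); return np.array([p[0]+c*m[0]-s*m[1],p[1]+s*m[0]+c*m[1],m[2]])
def fit(obs,p0):
    f=lambda p:np.concatenate([w2pix(c,place(p,m))-uv for c,m,uv in obs])
    r=least_squares(f,p0,loss="soft_l1",f_scale=1.5); print("res",f(r.x).reshape(-1,2).round(1).tolist()); return r.x
E
python3 - <<'E'
from fit import *
w=load("pics/w1.png"); t=dict(robot.calibration("top")); k=lambda u,v:(345+u/4.4,115+v/4.4)
B=[(-.055,.118,.11),(-.055,-.118,.11),(-.055,0,.11),(0,.078,.126),(0,-.026,.126),(0,-.078,.126)]
ow=[(w,m,u) for m,u in zip(B,[(315,62),(314,286),(315,181),(372,103),(369,207),(367,254)])]
ot=[(t,m,k(*u)) for m,u in zip(B,[(90,266),(548,333),(323,292),(185,170),(385,200),(485,217)])]
for o in(ow,ot,ow+ot): print(fit(o,[.585,-.223,-.138]).round(4))
E
```

```text
res [[-1.4, -0.7], [0.1, -1.4], [-1.3, -0.2], [1.3, -1.1], [1.0, 3.5], [0.1, 4.6]]
[ 0.5858 -0.2235 -0.1421]
res [[-0.1, 0.4], [-0.9, 0.0], [-1.3, 1.9], [0.2, -0.3], [0.8, -0.5], [1.1, -1.0]]
[ 0.5851 -0.2237 -0.1313]
res [[-1.9, -0.5], [0.2, -1.3], [-1.5, -0.0], [0.9, -1.1], [0.9, 3.5], [0.2, 4.7], [-0.3, -0.3], [-1.2, 0.2], [-1.6, 1.7], [0.2, -0.8], [0.7, -0.6], [1.0, -0.9]]
[ 0.5856 -0.2235 -0.1395]
```

```bash
cat > bail.py <<'E'
from fit import *
RK=np.array([.5856,-.2235,-.1395]); DZ=-.016
def tcp(th,dz=DZ):
    a=.799+th; return place(RK,(-.092+.053*np.cos(a),0,.072+.053*np.sin(a)+dz))
def arc(a,b,n=5):
    for th in np.linspace(a,b,n+1)[1:]:
        robot.move_straight(tcp(th),feed=.08)
    s=robot.state(); print("arc",b,s["wrist_force"].round(1),round(s["gripper_width"],4),round(s["time_s"],2))
E
python3 - <<'E'
from bail import *
F=down(RK[2])
robot.move_gripper(.05)
p=tcp(0); robot.move_straight([p[0],p[1],.17],F,feed=.25)
hit=robot.move_straight(p,feed=.1,max_force=12); print("hit",hit,robot.state()["tcp_pos"]-p)
robot.move_gripper(.0); s=robot.state(); print(s["gripper_width"],s["gripper_force"],s["wrist_force"].round(1))
if .009<s["gripper_width"]<.015: 
    arc(0,1.5)
snap("pics/w2.png")
E
```

```text
hit False [0.00056383 0.00013222 0.00039888]
0.009771120009022074 58.45733106136322 [0.4 0.2 3.7]
arc 1.5 [ 7.6 -1.2 -2.5] 0.0096 7.04
```

```bash
python3 - <<'E'
from bail import *
robot.move_gripper(.05)
p=tcp(1.55); robot.move_straight([p[0],p[1],.22],feed=.2)
robot.move_ptp([.44,-.05,.34],down(-np.pi/2))
snap("pics/mid.png")
robot.move_ptp([.59,.238,.27],down(-np.pi/2+.055))
snap("pics/w3.png");s=robot.state();print(s["time_s"],s["joints"].round(2),s["wrist_force"].round(1))
a=cv2.imread("pics/mid.png");b=cv2.imread("pics/w3.png")
cv2.imwrite("pics/w3v.png",np.vstack([cv2.resize(a,(320,200))[:,:],b[:,160:480]]))
E
```

```text
10.9583 [ 0.28  0.63 -1.05  1.53  0.56  1.31 -2.36] [ 0.5 -0.5  0.1]
```

View pics/w3v.png

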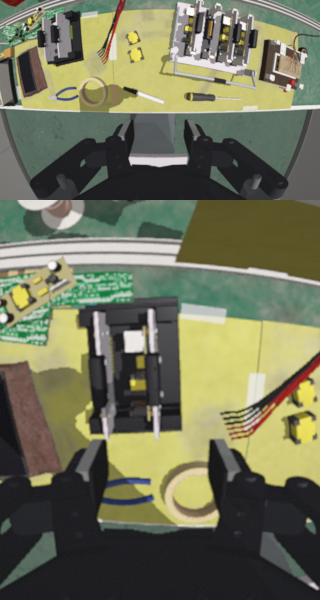

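Bail is open (bar lies in front of the rack). Stand in the wrist view: new carrier's grip near (312,175), bare at (257,180). Zooming for accuracy.

```bash
python3 - <<'E'
from h import *
b=cv2.imread("pics/w3.png"); c=b[90:245,240:350]
cv2.imwrite("pics/w3z.png",cv2.resize(c,None,fx=3.8,fy=3.8,interpolation=cv2.INTER_CUBIC))
E
```

```text
(no output)
```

View pics/w3z.png

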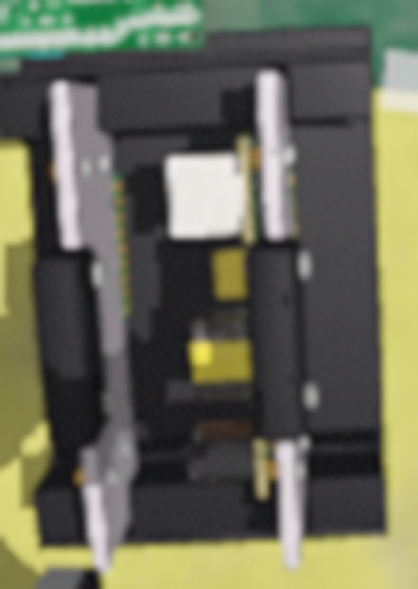

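```bash
python3 - <<'E'
from fit import *
w=load("pics/w3.png"); k=lambda u,v:(240+u/3.8,90+v/3.8)
t=dict(robot.calibration("top")); s=lambda u,v:(175+(u-594)/2.8,115+v/2.8)
R=k(268,72);F=k(290,568);print(w["origin"])
for h in(0,.004,.008,.012,.016,.02):
    a=pix2w(w,R,h+.086);b=pix2w(w,F,h+.086);g=pix2w(w,k(276,440),h+.11);d=a-b
    m=(a+b)/2;G=m-d/np.linalg.norm(d)*.026
    a2=pix2w(t,s(709,27),h+.086);b2=pix2w(t,s(714,198),h+.086)
    print(h,round(np.linalg.norm(d),4),m.round(4),round(np.arctan2(d[1],d[0]),4),"gripfront err",(g-G)[:2].round(4),"top",((a2+b2)/2).round(4))
E
```

```text
[0.65729147 0.24016891 0.41231065]
0 0.1446 [0.5948 0.2409 0.086 ] 0.0935 gripfront err [0.0005 0.0018] top [0.5919 0.2378 0.086 ]
0.004 0.1428 [0.5956 0.2409 0.09  ] 0.0935 gripfront err [0.0009 0.0018] top [0.5913 0.2371 0.09  ]
0.008 0.1411 [0.5963 0.2409 0.094 ] 0.0935 gripfront err [0.0013 0.0018] top [0.5908 0.2363 0.094 ]
0.012 0.1393 [0.5971 0.2409 0.098 ] 0.0935 gripfront err [0.0017 0.0018] top [0.5902 0.2355 0.098 ]
0.016 0.1375 [0.5979 0.2409 0.102 ] 0.0935 gripfront err [0.0021 0.0018] top [0.5897 0.2348 0.102 ]
0.02 0.1357 [0.5986 0.2409 0.106 ] 0.0935 gripfront err [0.0025 0.0018] top [0.5891 0.234  0.106 ]
```

```bash
python3 - <<'E'
from fit import *
robot.move_gripper(.04)
robot.move_ptp([.5945,.2405,.155],down(-np.pi/2+.085))
snap("pics/w4.png");print(robot.state()["time_s"])
b=cv2.imread("pics/w4.png")
cv2.imwrite("pics/w4z.png",cv2.resize(b[90:380,200:440],None,fx=2,fy=2,interpolation=cv2.INTER_CUBIC))
E
```

```text
11.8
```

View pics/w4z.png

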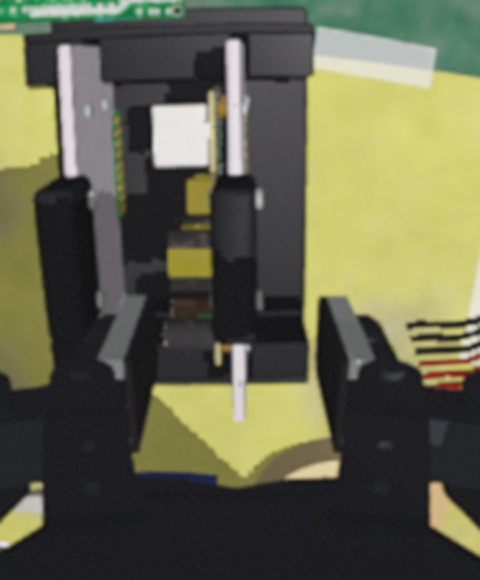

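```bash
python3 - <<'E'
from fit import *
w=load("pics/w4.png"); k=lambda u,v:(200+u/2,90+v/2)
for h in(.004,.008,.012,.016):
    a=pix2w(w,k(234,40),h+.086);b=pix2w(w,k(239,420),h+.086);d=a-b;m=(a+b)/2;e=d/np.linalg.norm(d)
    g=pix2w(w,k(236,343),h+.11); print(h,round(np.linalg.norm(d),4),m.round(4),round(np.arctan2(d[1],d[0]),4),"grip-based centre",(g+.026*e)[:2].round(4))
E
```

```text
0.004 0.1439 [0.5952 0.2407 0.09  ] 0.0978 grip-based centre [0.5957 0.2414]
0.008 0.1411 [0.5964 0.2408 0.094 ] 0.0978 grip-based centre [0.5977 0.2416]
0.012 0.1383 [0.5977 0.241  0.098 ] 0.0978 grip-based centre [0.5997 0.2417]
0.016 0.1356 [0.599  0.2411 0.102 ] 0.0978 grip-based centre [0.6017 0.2419]
```

```bash
python3 - <<'E'
from bail import *
F=down(-np.pi/2+.095)
robot.move_straight([.597,.241,.14],F,feed=.15)
hit=robot.move_straight([.597,.241,.090],feed=.1,max_force=15)
s=robot.state();print("hit",hit,s["tcp_pos"].round(4))
robot.move_gripper(0.0); s=robot.state(); print(s["gripper_width"],s["gripper_force"],s["wrist_force"].round(1))
if s["gripper_width"]>.009:
    robot.move_straight([.597,.241,.26],feed=.15)
    s=robot.state(); print(s["gripper_width"],s["wrist_force"].round(1))
    robot.move_straight([.46,.20,.29],feed=.3)
    robot.move_ptp([.45,-.02,.29],down(-np.pi/2))
    p=place(RK,(0,.026,.27)); print(p)
    robot.move_ptp(p,down(-np.pi/2+RK[2]))
    s=robot.state(); print(s["gripper_width"],s["wrist_force"].round(1),s["joints"].round(2),s["tcp_pos"])
snap("pics/w5.png");print(robot.state()["time_s"])
b=cv2.imread("pics/w5.png")
cv2.imwrite("pics/w5z.png",cv2.resize(b[60:360,180:460],None,fx=2,fy=2,interpolation=cv2.INTER_CUBIC))
E
```

```text
hit False [0.5968 0.2413 0.0897]
0.013124083955508284 58.91459941864014 [-1.1 -1.9  3.9]
0.013187512264791415 [ 0.2 -0.1 -1.5]
[ 0.58921525 -0.19775257  0.27      ]
0.013423757359300738 [-0.2  0.8 -1.7] [ 0.99  0.59 -1.04  1.57  0.52  1.28 -1.83] [ 0.58943334 -0.19438445  0.27041904]
16.8083
```

View pics/w5z.png

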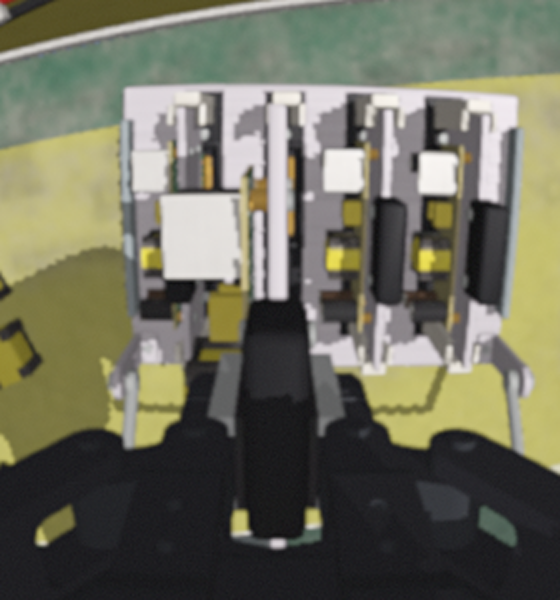

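```bash
python3 - <<'E'
from bail import *
w=load("pics/w5.png"); k=lambda p:(180+p[0]/2,60+p[1]/2); inv=lambda p:((p-[180,60])*2).round(0).tolist()
print(robot.state()["tcp_pos"])
for y in(.078,.026,-.026,-.078): print(y,"guide",inv(w2pix(w,place(RK,(.068,y,.09)))),"plate rear",inv(w2pix(w,place(RK,(.07,y,.102)))),"plate mid",inv(w2pix(w,place(RK,(.03,y,.102)))))
print("grip3 front top",inv(w2pix(w,place(RK,(-.026,-.026,.126)))))
print("plate rear top",pix2w(w,k((276,103)),.275),"plate at grip",pix2w(w,k((278,298)),.275))
print("rear bottom edge expected", )
s=robot.state();R=s["tool_rot"];print(R.round(4))
E
```

```text
[ 0.589337   -0.19437736  0.27094768]
0.078 guide [183.0, 115.0] plate rear [179.0, 111.0] plate mid [181.0, 189.0]
0.026 guide [283.0, 114.0] plate rear [284.0, 110.0] plate mid [283.0, 189.0]
-0.026 guide [383.0, 116.0] plate rear [388.0, 112.0] plate mid [386.0, 190.0]
-0.078 guide [478.0, 120.0] plate rear [486.0, 117.0] plate mid [482.0, 193.0]
grip3 front top [389.0, 310.0]
plate rear top [ 0.65858682 -0.20370472  0.275     ] plate at grip [ 0.61440966 -0.19815823  0.275     ]
rear bottom edge expected
[[ 9.909e-01 -1.345e-01  8.000e-04]
 [-1.345e-01 -9.909e-01  9.000e-04]
 [ 7.000e-04 -1.000e-03 -1.000e+00]]
```

The plate sits centred in the grip (rear end within 0.3 mm of expected). The tool hadn't settled in y, so I'll wait, lower to just above the guides and look once more.

```bash
python3 - <<'E'
from bail import *
robot.wait(.3); print(robot.state()["tcp_pos"],robot.state()["joint_vel"].round(3))
p=place(RK,(0,.0255,.195)); robot.move_straight(p,down(-np.pi/2+RK[2]),feed=.1); robot.wait(.4)
s=robot.state(); print(p,s["tcp_pos"],s["wrist_force"].round(1))
snap("pics/w6.png");print(robot.state()["time_s"])
b=cv2.imread("pics/w6.png")
cv2.imwrite("pics/w6z.png",cv2.resize(b[20:220,160:480],None,fx=2.5,fy=2.5,interpolation=cv2.INTER_CUBIC))
w=load("pics/w6.png"); inv=lambda p:((p-[160,20])*2.5).round(0).tolist()
for y in(.078,.026,-.026,-.078): print(y,"guide",inv(w2pix(w,place(RK,(.068,y,.09)))),"plate rear",inv(w2pix(w,place(RK,(.07,y,.102)))),"plate mid",inv(w2pix(w,place(RK,(.03,y,.102)))),"gripF",inv(w2pix(w,place(RK,(-.026,y,.126)))),"gripR",inv(w2pix(w,place(RK,(.026,y,.126)))))
E
```

```text
[ 0.58905122 -0.19741054  0.27074914] [ 0.003  0.006  0.007 -0.004  0.002 -0.002  0.001]
[ 0.58914572 -0.19824772  0.195     ] [ 0.58922445 -0.19837458  0.19527839] [ 0.3  0.  -2.2]
18.4583
0.078 guide [231.0, 246.0] plate rear [222.0, 239.0] plate mid [226.0, 368.0] gripF [221.0, 564.0] gripR [209.0, 395.0]
0.026 guide [393.0, 242.0] plate rear [393.0, 236.0] plate mid [393.0, 366.0] gripF [393.0, 566.0] gripR [393.0, 394.0]
-0.026 guide [555.0, 245.0] plate rear [563.0, 239.0] plate mid [559.0, 367.0] gripF [565.0, 564.0] gripR [576.0, 395.0]
-0.078 guide [705.0, 253.0] plate rear [719.0, 248.0] plate mid [712.0, 371.0] gripF [722.0, 559.0] gripR [741.0, 397.0]
```

View pics/w6z.png

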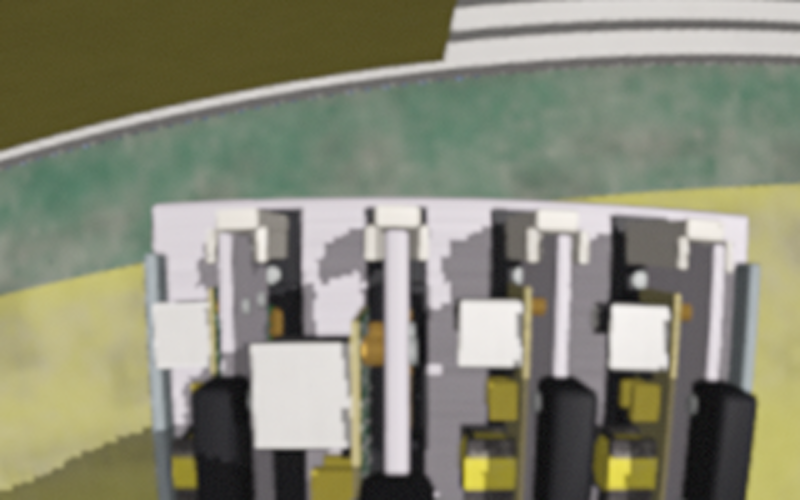

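```bash
python3 - <<'E'
from bail import *
w=load("pics/w6.png"); k=lambda p:(160+p[0]/2.5,20+p[1]/2.5)
c,s=np.cos(RK[2]),np.sin(RK[2]); loc=lambda q:(np.array([[c,s],[-s,c]])@(q[:2]-RK[:2])).round(4)
print("carried rear",loc(pix2w(w,k((396,229)),.200)),"lower",loc(pix2w(w,k((397,470)),.200)))
for u in((224,232),(565,232),(718,243)): print("seated rear",loc(pix2w(w,k(u),.102)))
for u in((397,225),(557.5,228),(237,226)): print("cap inner",loc(pix2w(w,k(u),.09)))
w=load("pics/w5.png"); k=lambda p:(180+p[0]/2,60+p[1]/2)
for u in((390,303),(488,303)): print("gripF w5",loc(pix2w(w,k(u),.126)))
E
```

```text
carried rear [0.0699 0.0253] lower [0.0259 0.0251]
seated rear [0.0722 0.0775]
seated rear [ 0.0722 -0.0265]
seated rear [ 0.0716 -0.0776]
cap inner [0.0736 0.0247]
cap inner [ 0.0736 -0.0267]
cap inner [0.0743 0.0758]
gripF w5 [-0.0223 -0.0264]
gripF w5 [-0.0224 -0.0775]
```

```bash
cat > ins.py <<'E'
from bail import *
def go(z,f,feed):
    hit=robot.move_straight(place(RK,(.0022,.0255,z)),feed=feed,max_force=f)
    s=robot.state(); print("z",z,"hit",hit,s["tcp_pos"].round(4),s["wrist_force"].round(1),s["torque"].round(2),round(s["gripper_width"],4),round(s["time_s"],1)); return hit
E
python3 - <<'E'
from ins import *
go(.195,None,.05); robot.wait(.2)
go(.160,12,.06) or go(.116,12,.05) or go(.088,28,.03)
E
```

```text
z 0.195 hit False [ 0.5915 -0.1986  0.195 ] [-0.6 -0.  -1.7] [-0.    0.01 -0.01] 0.0131 18.7
z 0.16 hit False [ 0.5915 -0.1984  0.16  ] [ 0.4 -0.5 -2.3] [-0.03  0.02 -0.03] 0.0129 19.6
z 0.116 hit False [ 0.5916 -0.1986  0.1163] [ 0.1  0.  -2. ] [-0.02 -0.    0.04] 0.0132 20.7
z 0.088 hit True [ 0.5926 -0.198   0.0957] [-0.4  0.8  6.7] [ 0.11  0.32 -0.06] 0.013 21.4
```

```bash
python3 - <<'E'
from ins import *
robot.wait(.2); go(.088,25,.02); robot.wait(.1); go(.085,25,.02); print(robot.state()["tcp_pos"])
robot.move_gripper(.032); robot.wait(.2)
p=robot.state()["tcp_pos"]
robot.move_straight([p[0],p[1],.26],feed=.2); robot.wait(.2)
snap("pics/w7.png")
w=load("pics/w7.png"); inv=lambda p:((p-[160,20])*2.5).round(0).tolist()
b=cv2.imread("pics/w7.png"); cv2.imwrite("pics/w7z.png",cv2.resize(b[90:310,160:480],None,fx=2.5,fy=2.5,interpolation=cv2.INTER_CUBIC)); print(robot.state()["time_s"])
E
```

```text
z 0.088 hit True [ 0.5927 -0.198   0.0957] [-2.  -0.   5.6] [ 0.1   0.32 -0.07] 0.0134 21.8
z 0.085 hit True [ 0.5927 -0.1979  0.0957] [-1.8 -0.5  6.1] [ 0.14  0.37 -0.08] 0.0127 22.2
[ 0.59273164 -0.19794013  0.09569759]
23.9667
```

View pics/w7z.png

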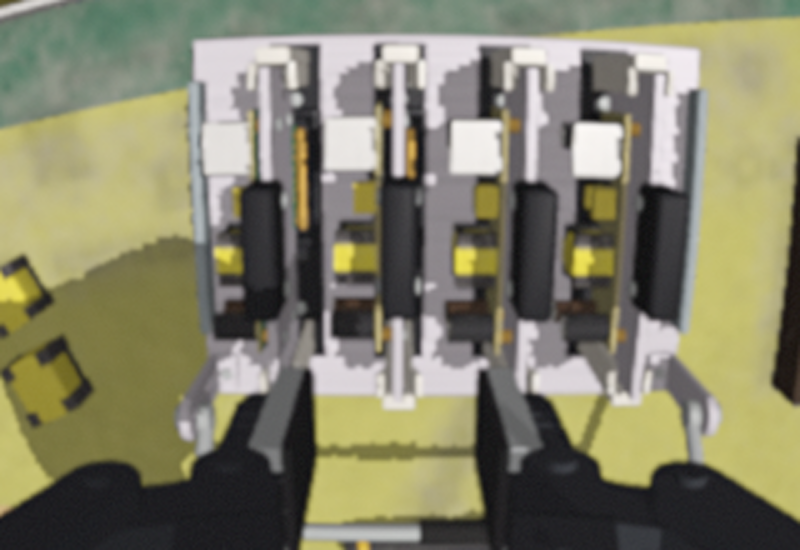

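The new carrier is level with and aligned to the others (grip at about (403,250), plate in both guides), and the same z repeated on three presses. Now shutting the bail.

```bash
python3 - <<'E'
import bail
from bail import *
bail.RK[:]=[.5876,-.2238,-.1395]
F=down(RK[2])
robot.move_gripper(.05)
p=tcp(1.57); robot.move_ptp([p[0],p[1],.26],F); robot.wait(.3)
robot.move_straight([p[0],p[1],.15],feed=.2)
hit=robot.move_straight(p,feed=.08,max_force=12); print("hit",hit,(robot.state()["tcp_pos"]-p).round(4))
robot.move_gripper(0); s=robot.state(); print(s["gripper_width"],s["wrist_force"].round(1))
if not hit and .008<s["gripper_width"]<.015:
    arc(1.57,.8,3); arc(.8,.02,4)
print(robot.state()["time_s"])
E
```

```text
hit False [0.0003 0.0002 0.0002]
0.01011768983536983 [-7.3  0.7 10. ]
arc 0.8 [-10.3  -0.1  22.7] 0.0096 28.88
arc 0.02 [-6.1 -0.3  2.9] 0.0096 29.98
29.975
```

```bash
python3 - <<'E'
from bail import *
robot.move_gripper(.03); robot.wait(.2)
p=robot.state()["tcp_pos"]; print(p)
robot.move_straight([p[0],p[1],.27],feed=.15); robot.wait(.3)
snap("pics/w8.png"); w=load("pics/w8.png"); q=np.array([.5876,-.2238,-.1395])
for th in(0,.1):
    a=.799+th
    print(th,[((w2pix(w,place(q,(-.092+.053*np.cos(a),y,.072+.053*np.sin(a))))-[220,30])*2).round(0).tolist() for y in(.06,0,-.06)])
b=cv2.imread("pics/w8.png"); cv2.imwrite("pics/w8z.png",cv2.resize(b[30:310,220:480],None,fx=2,fy=2,interpolation=cv2.INTER_CUBIC)); print(robot.state()["time_s"])
E
```

```text
[ 0.53254249 -0.21603262  0.09480977]
0 [[197.0, 191.0], [197.0, 312.0], [197.0, 423.0]]
0.1 [[188.0, 191.0], [189.0, 313.0], [189.0, 426.0]]
32.175
```

View pics/w8z.png

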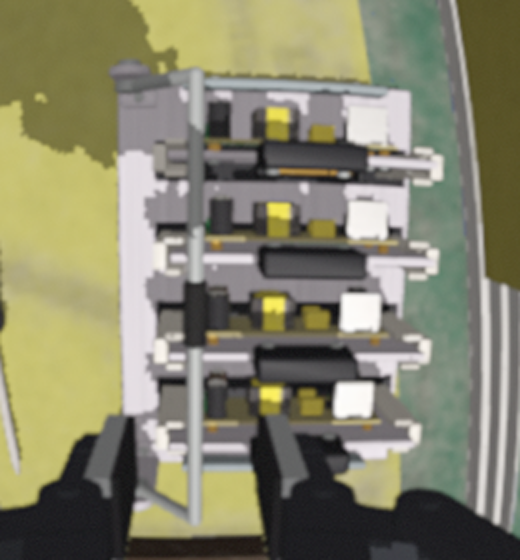

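The bar lies over all four front shoulders at u≈196; I predicted 197 for fully shut, against 188 at 0.1 rad. All four carriers are in place and the gripper is clear of everything.

```bash
python3 -c "
from rig import robot
print(robot.close_job())"
```

```text
the job is handed in; nothing more can be done
None
```

The job is handed in at about 32 s: the carrier with the board is in the rack's empty slot, at the same depth on three presses. The bail looks fully shut in the last picture, and the robot is clear; the hand-in returned no verdict.

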